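# Find the potted housing by weight and clamp it in the force stand

### The job

Two of the three identical-looking metal housings are empty and one is filled with resin, so it is clearly heavier: find it by feel, and stand it upright and lengthwise on the weigh plate of the force stand, its end seated against the back stop, leaving the two light ones standing on the bench. Then slide the gauge carriage by its handle until you feel the spindle bear firmly on the housing, without overloading the gauge, leave it bearing there with the housing fully home against the stop, and last of all press the record button on the console. Do not tip a housing over or disturb the other things on the bench.

Things in the scene. Friction and masses are not known exactly. Their poses are not given: they have to be found in the camera images.
- housing_a: die-cast metal housing, a closed box 90 mm long (its x), 50 mm wide (its y), 60 mm high (lid plate and screws to 64 mm); origin at the centre of its underside. The three look the same; an empty one weighs about 0.25 kg, the filled one about 0.6 kg (each within 15 percent). Which is the filled one is not known; it starts in any of the three places
- housing_b: die-cast metal housing, a closed box 90 mm long (its x), 50 mm wide (its y), 60 mm high (lid plate and screws to 64 mm); origin at the centre of its underside. The three look the same; an empty one weighs about 0.25 kg, the filled one about 0.6 kg (each within 15 percent). Which is the filled one is not known; it starts in any of the three places
- housing_c: die-cast metal housing, a closed box 90 mm long (its x), 50 mm wide (its y), 60 mm high (lid plate and screws to 64 mm); origin at the centre of its underside. The three look the same; an empty one weighs about 0.25 kg, the filled one about 0.6 kg (each within 15 percent). Which is the filled one is not known; it starts in any of the three places
- stand: horizontal force stand, a cream base 120 mm (its x) by 400 mm (its y) fixed to the bench; origin at bench height. Its y axis is the direction of the rail: carriage and gauge at the -y end, back stop at the +y end
- seat (a point): point on the force stand at the foot of the back stop: on the stop's flat face (it faces the stand's -y, 90 mm wide, 60 mm high), midway across, at the height of the weigh plate's top (30 mm above the bench) when unloaded. A housing lying along the stand's y with its end against the stop has its origin 45 mm from here towards the stand's -y. Axes as the stand's
- weigh_plate (a joint): sink of the sprung aluminium weigh plate, m: 0 raised, 0.005 fully down. An empty housing does not move it, the filled one sinks it fully. The plate is 84 mm (stand's x) by 130 mm (stand's y), from 2 mm short of the back stop's face to 132 mm from it in the stand's -y
- carriage (a joint): travel of the gauge carriage towards the back stop, m: 0 to 0.14. It drags with about 8 N and stays where it is left
- handle (a point): top centre of the carriage's upright handle, a black block 40 mm (stand's x) by 16 mm (stand's y), standing 52 mm clear (its top 152 mm above the bench, gauge case top at 91 mm); it moves with the carriage. The spindle's free tip is 126 mm from it towards the stand's +y
- spindle_tip (a point): centre of the flat tip (28 mm disc) of the gauge's sprung spindle, 56 mm above the bench; the tip moves with the carriage, towards the stand's +y
- spindle (a joint): how far the spindle is pressed into the gauge, m: 0 free, 0.022 at most. Spring 600 N/m: 0.003 is 1.8 N, 0.016 is 9.6 N; above 0.0185 (11 N) the gauge is overloaded. When the handle is let go the carriage's own drag holds up to about 8 N
- console: cream console box 80 by 100 by 35 mm, fixed; origin under its centre
- record (a joint): travel of the record button on the console, m: 0 up, 0.006 fully down (about 4 N)
- record_top (a point): centre of the top of the round black record button, 36 mm across, on the console; it is pressed straight down
- weight: steel calibration weight 44 mm across, 65 mm high; bystander. Origin under its centre
- tape_roll: roll of blue tape lying flat, 60 mm across, 20 mm high; bystander. Origin under its centre
- sample_block: dark steel block 50 by 70 by 30 mm; bystander. Origin under its centre
- driver: screwdriver lying on the bench; bystander
- caliper: caliper 200 mm long lying on the bench; bystander. Origin at the middle of its beam
- mug: white mug 80 mm across, 95 mm high; bystander. Origin under its centre
There are look-alikes about, which are no part of the job. What is shaped like the housing_b but blue or orange is not meant.

How it is judged:
By the outcome, as a careful person would: the job done as asked, in the order asked, and still so for the second after the job is handed in, with the robot touching nothing.
It also fails if it takes over 72 s, if anything falls off the work surface, if the arm or the gripper's body presses on something with over 40 N, if the wrist force passes 120 N, or if a joint passes its speed limit or range.

### The arm

A 7-joint arm with a two-finger parallel gripper is mounted at the origin on the work surface. World frame = base frame: x ahead of the robot, y to its left, z up, the work surface at z = 0. Lengths are in mm, angles in rad, forces in N, time in s.
With the tool pointing down it reaches from about 400 to 875 mm from the base axis. Payload 4.4 kg.
Tool frame: the origin (TCP) lies on the centre line of the jaws, within the pads' length; the fingertips stand 25 mm ahead of it and the grasp point (between the pads) lies 6 mm ahead of it (ctrl.finger_overhang is the distance from the TCP to the fingertips, in mm); z points along the fingers, y is the line along which they close (so a half turn about z gives the same grasp; the last joint's range is limited). The gripper opens to 85 mm and grips with 20 to 120 N. Pads are 22 mm wide; open, the fingers measure 114 mm over their backs; the gripper's body (76 mm by 85 mm) begins 54 mm behind the grasp point. The pads swing forward as they close: fully open they stand 13 mm farther back than shut.
Start: joints at [-1.242, 0.628, 0.038, 1.517, -0.027, 0.996, -0.02], TCP at [249.984, 600.021, 256.313] pointing down, gripper open.
Joint ranges: [-3.06, 3.06], [-0.37, 2.12], [-1.25, 1.32], [0.18, 2.47], [-1.1, 4.24], [0.23, 1.98], [-2.94, 2.94]. Speed limits (rad/s): [2.57, 2.57, 3.14, 3.14, 3.14, 3.14, 3.14].

### API

Orientations are given as [roll, pitch, yaw] about the fixed x, y, z axes, in that order (R = Rz(yaw) Ry(pitch) Rx(roll)).
In Python, from cell import ctrl gives the robot as it stands. The module is installed in compiled form; this text tells all that it offers.
- The arm moves only by the tool play_rows, never from a script. Its argument "targets" is a list of rows, each a list of 5 numbers: the closure, from 0 (fully open) to 1 (shut), then the shift along the tool's x, y, z in cm, then the turn about the tool's z in degrees. In form: [[gripper, dx, dy, dz, spin], ...]. A call has 1 to 10 rows; each row is the pose to reach, as a shift and turn from the pose commanded when the call began, along the tool's axes at that moment; what a row does not reach only later rows make up. A row lasts 1/10 s, in which the tool goes at most 50 mm and 8.59 degrees, less where a joint would pass 70% of its speed; a pose out of reach is approached as far as the arm can. A call with a gripper value outside its range is refused whole. The fingers move at their own pace and stop on an object; the grip force is fixed at half the most. Time passes only in rows, so rows that repeat a pose let the fingers close. It gives the time, the measured TCP pose, the force, the opening and the grip force at its end, in the units of the state.
- ctrl.read_state(): the state, without advancing time (a new reading comes with each control period).
- ctrl.get_image(name): name is "side" or "top"; returns (picture, depth): 480x640x3 uint8, red, green, blue; 480x640 float32, mm along the optical axis (not along the pixel's ray), 0 where there is no reading.
- ctrl.calibration(name): a dict with "vfov" (degrees; the focal length in pixels is half the picture's height over the tangent of half this angle, whatever the lens; pixels are square), "cx", "cy" (the principal point, pixels), "k1" (the pictures are not rectified: a ray, as slopes to the right and down, at radius r is drawn at 1 + k1 r^2 times it, then the intrinsics apply), "extrinsics" (4x4, takes a point from camera to world coordinates). Camera axes: x right, y down, z forward; pixel columns grow to the right and rows downward; lengths in mm; the calibration is good to about 2 mm. A picture is of the moment at which its call begins. calibration takes no time and is no camera call.
- ctrl.finish_job(): hands the job in; it is judged then, once.
Trained networks look in the newest picture that a camera, given by its name, has taken for a name from the list of things; names that differ only in an ending like _2 or _b are one class to them, and where a whole thing is asked for, a point or a joint stands for the part that bears it (a point fixed in the world has none). Each returns a list of dicts, best first, with "confidence" (0 to 1); they miss things now and then, are a little off and sometimes report something else, mostly with a low value. They report only what shows in the picture. A call takes as long as a camera call. They do not tell look-alikes from the thing itself.
- ctrl.search_frame(camera, name): "bbox" ([left, top, right, bottom] in pixels, round what is visible of it).
- ctrl.trace(camera, name): "pixels" (480x640 bool, what is visible of it) and "bbox" ([left, top, right, bottom] in pixels, round what is visible of it).
The state is a dict: "clock": time; "qpos": joint angles; "qd": joint speeds; "tau": joint torques, N m; "eef_pos": TCP position; "tool_rot": TCP orientation; "force": force on the tool from outside, world axes, zero at the start; "torque": the same for the moment, N m; "width": finger opening in mm; "gripper_force": force on a finger pad.
Only numpy, scipy, OpenCV 4.12 (cv2) and the standard library are available. Lean on these libraries where they do the work, as an engineer would, in place of code of your own. Each camera call takes 0.05 s, during which the arm holds its last target. There are 200 camera calls.

## Working session

There is one attempt and no reset: what is moved stays moved. The work goes in short steps, Python scripts to look and compute and a tool call to move; the robot and the scene stay as the last step left them, time stands still between calls to the robot, and variables do not carry over. Pictures are saved under pics/ and viewed, at most 10 in all, crops included, and the job is handed in when it is done.

Besides the shell and the picture viewer there is one more tool, called as a command line: name --pt "numbers of a row" for each row, then --argument value for the rest. play_rows: Moves the arm, as the interface text tells. Its arguments: {"type":"object","properties":{"targets":{"type":"array"}},"required":["targets"]}

```bash
mkdir -p pics; cat > h.py <<'E'
import numpy as np, cv2
from cell import ctrl
def cam(n):
    c=ctrl.calibration(n); f=240/np.tan(np.radians(c["vfov"])/2); return c,f
def cloud(n,d):
    c,f=cam(n); v,u=np.mgrid[0:480,0:640]
    x=(u-c["cx"])/f; y=(v-c["cy"])/f
    xd,yd=x.copy(),y.copy()
    for _ in range(20):
        s=1+c["k1"]*(x*x+y*y); x=xd/s; y=yd/s
    P=np.stack([x*d,y*d,d,np.ones_like(d)],-1)@np.array(c["extrinsics"]).T
    P=P[...,:3]; P[d<=0]=np.nan; return P
E
python3 - <<'E'
from h import *
s=ctrl.read_state(); print(s)
for n in("top","side"):
    im,d=ctrl.get_image(n); cv2.imwrite(f"pics/{n}0.png",im[...,::-1]); P=cloud(n,d); np.save(f"{n}.npy",P)
    print(n,np.array(ctrl.calibration(n)["extrinsics"]).round(2).tolist())
    for k in ["housing_a","stand","handle","spindle_tip","console","record_top","weigh_plate","mug","weight"]:
        for r in ctrl.trace(n,k)[:5]:
            m=r["pixels"]; Q=P[m]; Q=Q[~np.isnan(Q[:,0])]
            if len(Q)<5: continue
            zt=np.percentile(Q[:,2],90); T=Q[Q[:,2]>zt-8]
            (c,w,a)=cv2.minAreaRect(T[:,:2].astype(np.float32))
            print(n,k,round(r["confidence"],2),[int(b) for b in r["bbox"]],"ztop",int(zt),"rect",np.round(c),np.round(w),round(a), im[m].mean(0).round())
E
```

```text
{'clock': 0.0, 'qpos': array([-1.24179322,  0.62934181,  0.03844493,  1.51837722, -0.02697305,
        0.99628403, -0.01999484]), 'qd': array([-0.00050075, -0.00132862, -0.00058613,  0.00041869, -0.00041311,
       -0.00015188, -0.00047844]), 'tau': array([ 3.18036364e-04, -5.63398647e+01,  1.22653272e+00, -1.93433082e+01,
        1.11058663e-02,  1.09255873e-02, -1.15108094e-05]), 'eef_pos': array([249.76624518, 599.47170556, 255.38894977]), 'tool_rot': array([-3.13970098e+00,  4.92311303e-05,  2.74680680e+00]), 'force': array([ 1.3784318 , -0.17578368,  0.79498823]), 'torque': array([ 0.00451652, -0.0143694 , -0.0009853 ]), 'gripper_force': 0.0, 'width': 85.63324546906644}
top [[-0.09, -0.97, 0.21, 193.86], [-1.0, 0.09, -0.01, -50.29], [-0.01, -0.21, -0.98, 1666.32], [0.0, 0.0, 0.0, 1.0]]
top housing_a 0.94 [370, 288, 394, 319] ztop 66 rect [ 304. -259.] [89. 49.] 7 [199. 109.  25.]
top housing_a 0.93 [291, 250, 313, 282] ztop 67 rect [454. -14.] [49. 87.] 65 [131. 131. 132.]
top housing_a 0.7 [200, 261, 222, 291] ztop 67 rect [443. 278.] [90. 49.] 11 [124. 125. 125.]
top housing_a
[... 1566 characters left out ...]
ct [315. 206.] [91. 52.] 38 [119.  71.  47.]
side stand 0.22 [285, 242, 320, 266] ztop 64 rect [454. -17.] [51. 90.] 64 [93. 94. 97.]
side handle 0.75 [349, 236, 385, 282] ztop 135 rect [ 608. -165.] [19. 40.] 78 [79. 78. 80.]
side spindle_tip 0.43 [352, 240, 362, 243] ztop 69 rect [624. -44.] [ 9. 23.] 84 [ 99.  98. 100.]
side console 0.63 [297, 167, 330, 190] ztop 53 rect [593. 323.] [43. 50.] 84 [96. 92. 83.]
side console 0.47 [310, 305, 352, 336] ztop 64 rect [ 457. -260.] [53. 89.] 62 [95. 97. 99.]
side weigh_plate 0.89 [334, 212, 365, 245] ztop 33 rect [634.  38.] [161.  84.] 82 [141. 143. 146.]
side mug 0.73 [373, 332, 413, 382] ztop 92 rect [ 558. -416.] [81. 77.] 68 [102.  99.  97.]
```

View pics/top0.png

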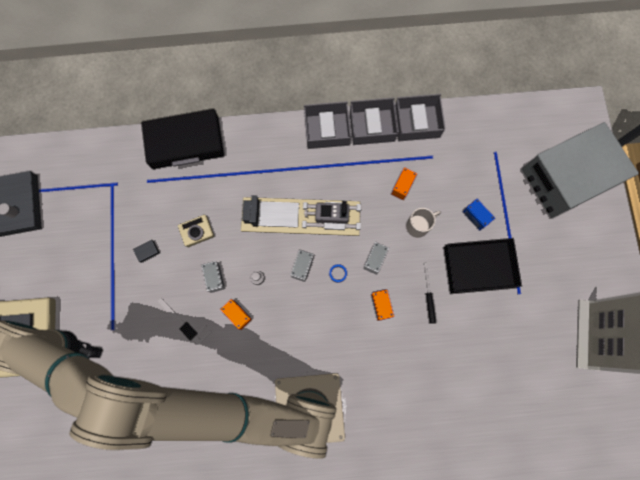

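View pics/side0.png

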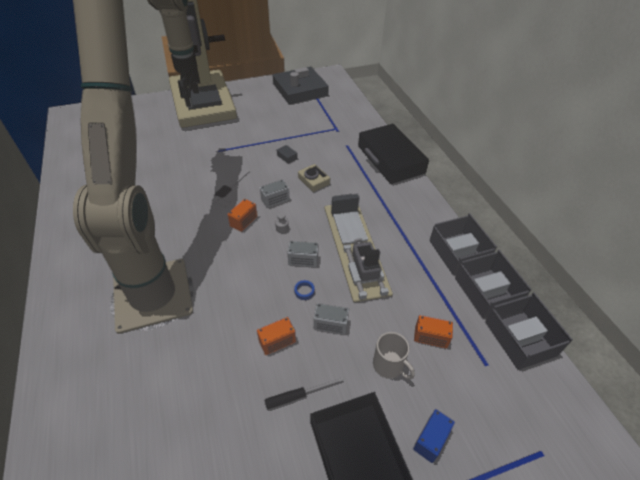

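The top view shows the three grey housings at pixels (212,276), (302,265) and (375,257). The stand is at about (300,215), with its back stop at the left end (250,210) and the handle at about (332,211). The console is at (196,230), and the orange and blue boxes are look-alikes. The side view agrees.

```bash
python3 - <<'E'
from h import *
for n in("top","side"):
    P=np.load(n+".npy").reshape(-1,3); P=P[~np.isnan(P[:,0])]
    b=P[(abs(P[:,0]-520)<60)&(abs(P[:,1]-30)<150)&(abs(P[:,2])<15)]
    print(n,"bench z",np.median(b[:,2]).round(1))
    def fit(name,cx,cy,r,z0,z1):
        Q=P[(abs(P[:,0]-cx)<r)&(abs(P[:,1]-cy)<r)&(P[:,2]>z0)&(P[:,2]<z1)]
        if len(Q)<4: print(name,len(Q));return
        c,w,a=cv2.minAreaRect(Q[:,:2].astype(np.float32)); print(n,name,len(Q),"mean",Q.mean(0).round(1),"c",np.round(c,1),np.round(w),round(a,1))
    fit("H1",443,275,70,54,75);fit("H2",454,-15,65,54,75);fit("H3",458,-258,65,54,75)
    fit("stop",645,125,50,78,110);fit("handle",608,-165,60,140,170);fit("button",593,325,40,46,80);fit("console",593,325,60,30,44)
    fit("plate",635,51,80,26,40);fit("base",620,-21,220,12,26); fit("weight",429,136,40,55,80)
    S=P[(abs(P[:,0]-645)<55)&(abs(P[:,1]-120)<35)&(P[:,2]>45)&(P[:,2]<84)]
    if len(S): print("stopface", S[::max(1,len(S)//14)].round(0).tolist())
E
```

```text
top bench z 0.8
top H1 432 mean [442.6 277.8  62.8] c [443.2 278.7] [91. 51.] 10.3
top H2 428 mean [453.8 -13.4  62.4] c [455.  -13.5] [50. 91.] 66.0
top H3 417 mean [ 457.  -255.9   62.8] c [ 458.2 -256.5] [50. 92.] 60.9
top stop 181 mean [644.7 126.7  90. ] c [645.8 127.5] [21. 90.] 83.1
top handle 63 mean [ 607.8 -160.6  151.5] c [ 608.5 -160.7] [13. 37.] 84.6
top button 156 mean [592.8 327.4  54.2] c [592.9 320.5] [49. 65.] 7.1
top console 468 mean [605.8 331.   36.5] c [603.6 331.7] [ 83. 101.] 17.5
top plate 856 mean [635.4  50.9  31.6] c [636.6  46.2] [157. 102.] 83.4
top base 1592 mean [601.  -34.9  18. ] c [614.9 -24.3] [439. 414.] 2.6
top weight 53 mean [428.8 136.2  65.8] c [428.9 136. ] [25. 22.] 40.6
stopface [[686.0, 127.0, 82.0], [679.0, 113.0, 66.0], [675.0, 143.0, 66.0], [668.0, 150.0, 69.0], [657.0, 116.0, 83.0], [659.0, 151.0, 66.0], [655.0, 142.0, 63.0], [648.0, 154.0, 70.0], [644.0, 142.0, 67.0], [638.0, 152.0, 66.0], [633.0, 145.0, 71.0], [624.0, 149.0, 68.0], [612.0, 132.0, 83.0], [606.0, 123.0, 76.0], [604.0, 128.0, 61.0]]
side bench z 0.7
side H1 290 mean [44
[... 337 characters left out ...]
de button 92 mean [591.2 320.8  53.6] c [593.2 322. ] [47. 44.] 21.4
side console 286 mean [605.1 319.5  35.7] c [603.4 327.8] [ 82. 106.] 15.6
side plate 805 mean [634.8  52.3  31. ] c [636.   44.1] [154.  91.] 83.3
side base 1497 mean [572.2 -75.4  17.3] c [539.1 -14.2] [402. 296.] 83.1
side weight 49 mean [428.1 132.   63.9] c [428.2 134. ] [26. 23.] 35.6
stopface [[657.0, 121.0, 84.0], [658.0, 114.0, 81.0], [646.0, 119.0, 75.0], [612.0, 122.0, 79.0], [664.0, 110.0, 74.0], [628.0, 119.0, 72.0], [682.0, 110.0, 64.0], [645.0, 115.0, 66.0], [608.0, 119.0, 69.0], [663.0, 113.0, 58.0], [626.0, 119.0, 59.0], [682.0, 114.0, 46.0], [642.0, 115.0, 53.0], [615.0, 119.0, 53.0], [619.0, 119.0, 47.0]]
```

play_rows --pt "0 -30.3 -22.5 5 -33" --pt "0 -30.3 -22.5 10 -33" --pt "0 -30.3 -22.5 14 -33" --pt "0 -30.3 -22.5 14 -33" --pt "0 -30.3 -22.5 14 -33" --pt "0 -30.3 -22.5 14 -33" --pt "0 -30.3 -22.5 14 -33" --pt "0 -30.3 -22.5 14 -33" --pt "0 -30.3 -22.5 14 -33" --pt "0 -30.3 -22.5 14 -33"

```text
clock: 2.0
eef_pos: [444.0, 273.9, 115.8]
tool_rot: [-3.141, -0.001, -2.965]
force: [0.6, 0.5, 0.1]
width: 85.4
gripper_force: 0.0
```

```bash
cat >> h.py <<'E'
def to(x,y,z,yaw):
    s=ctrl.read_state(); p=s["eef_pos"]; a=s["tool_rot"][2]; d=np.array([x,y])-p[:2]
    sp=-(yaw-np.degrees(a)); sp=(sp+180)%360-180
    print("t",round(s["clock"],2),"p",p.round(1),"yaw",np.degrees(a).round(1),"F",s["force"].round(1),"w",round(s["width"],1))
    print("dx %.2f dy %.2f dz %.2f spin %.1f"%((np.cos(a)*d[0]+np.sin(a)*d[1])/10,(np.sin(a)*d[0]-np.cos(a)*d[1])/10,(p[2]-z)/10,sp))
E
python3 -c "
from h import *
to(443,275.5,45,190.5)"
```

```text
t 2.0 p [444.  273.9 115.8] yaw -169.9 F [0.6 0.5 0.1] w 85.4
dx 0.07 dy 0.17 dz 7.08 spin -0.4
```

play_rows --pt "0 0 0.2 4 0" --pt "0 0 0.2 7 0" --pt "0 0 0.2 7 0" --pt "1 0 0.2 7 0" --pt "1 0 0.2 7 0" --pt "1 0 0.2 7 0" --pt "1 0 0.2 7 0" --pt "1 0 0.2 7 0"

```text
clock: 2.8
eef_pos: [443.7, 278.9, 48.2]
tool_rot: [3.14, 0.003, -2.96]
force: [-0.2, 1.0, 6.9]
width: 49.8
gripper_force: 63.2
```

play_rows --pt "1 0 0 -1 0" --pt "1 0 0 -2 0" --pt "1 0 0 -2 0" --pt "1 0 0 -2 0" --pt "1 0 0 -2 0"

```text
clock: 3.3
eef_pos: [442.6, 277.6, 66.2]
tool_rot: [-3.141, -0.0, -2.961]
force: [0.7, 0.1, -2.4]
width: 49.5
gripper_force: 62.5
```

```bash
python3 -c "
from h import *
to(443,275.5,46,190.5)
"
```

```text
t 3.3 p [442.6 277.6  66.2] yaw -169.6 F [ 0.7  0.1 -2.4] w 49.5
dx 0.00 dy -0.21 dz 2.02 spin -0.1
```

play_rows --pt "1 0 0 1 0" --pt "1 0 0 1.9 0" --pt "1 0 0 1.9 0" --pt "0 0 0 1.9 0" --pt "0 0 0 1.9 0" --pt "0 0 0 1.9 0" --pt "0 0 0 1.9 0" --pt "0 0 0 -3 0" --pt "0 0 0 -6 0" --pt "0 0 0 -6 0"

```text
clock: 4.3
eef_pos: [444.9, 279.2, 129.5]
tool_rot: [3.139, 0.006, -2.961]
force: [0.4, 0.3, -0.6]
width: 85.7
gripper_force: 0.0
```

```bash
python3 -c "
from h import *
to(454,-15,110,156)
"
```

```text
t 4.3 p [444.9 279.2 129.5] yaw -169.6 F [ 0.4  0.3 -0.6] w 85.7
dx 4.40 dy -29.11 dz 1.95 spin 34.4
```

play_rows --pt "0 4.4 -29.1 0 34.5" --pt "0 4.4 -29.1 0 34.5" --pt "0 4.4 -29.1 0 34.5" --pt "0 4.4 -29.1 0 34.5" --pt "0 4.4 -29.1 0 34.5" --pt "0 4.4 -29.1 0 34.5" --pt "0 4.4 -29.1 1.5 34.5" --pt "0 4.4 -29.1 1.5 34.5" --pt "0 4.4 -29.1 1.5 34.5"

```text
clock: 5.2
eef_pos: [451.4, -15.6, 110.9]
tool_rot: [-3.142, -0.002, 2.722]
force: [-0.6, 1.4, 0.2]
width: 85.2
gripper_force: 0.0
```

```bash
python3 -c "
from h import *
to(454,-15,47,156)
"
```

```text
t 5.2 p [451.4 -15.6 110.9] yaw 155.9 F [-0.6  1.4  0.2] w 85.2
dx -0.21 dy 0.16 dz 6.39 spin -0.1
```

play_rows --pt "0 -0.2 0.1 3.5 0" --pt "0 -0.2 0.1 6.3 0" --pt "0 -0.2 0.1 6.3 0" --pt "1 -0.2 0.1 6.3 0" --pt "1 -0.2 0.1 6.3 0" --pt "1 -0.2 0.1 6.3 0" --pt "1 -0.2 0.1 6.3 0" --pt "1 -0.2 0.1 6.3 0"

```text
clock: 6.0
eef_pos: [454.5, -15.8, 49.2]
tool_rot: [3.141, 0.001, 2.721]
force: [-0.4, 0.9, 7.7]
width: 49.0
gripper_force: 63.2
```

play_rows --pt "1 0 0 -1 0" --pt "1 0 0 -2 0" --pt "1 0 0 -2 0" --pt "1 0 0 -2 0" --pt "1 0 0 -2 0"

```text
clock: 6.5
eef_pos: [454.0, -16.5, 68.2]
tool_rot: [-3.141, -0.0, 2.72]
force: [0.7, 0.2, -2.1]
width: 49.5
gripper_force: 62.5
```

```bash
python3 -c "
from h import *
to(638.2,72.3,120,83)
"
```

```text
t 6.5 p [454.  -16.5  68.2] yaw 155.9 F [ 0.7  0.2 -2.1] w 49.5
dx -13.17 dy 15.64 dz -5.18 spin 72.9
```

play_rows --pt "1 0 0 1 0" --pt "1 0 0 1.9 0" --pt "1 0 0 1.9 0" --pt "0 0 0 1.9 0" --pt "0 0 0 1.9 0" --pt "0 0 0 1.9 0" --pt "0 0 0 1.9 0" --pt "0 0 0 -3 0" --pt "0 0 0 -5 0" --pt "0 0 0 -5 0"

```text
clock: 7.5
eef_pos: [455.8, -16.3, 120.4]
tool_rot: [3.139, 0.004, 2.72]
force: [0.4, 0.1, -0.3]
width: 85.6
gripper_force: 0.0
```

```bash
python3 -c "
from h import *
to(457.5,-258,110,151)
"
```

```text
t 7.5 p [455.8 -16.3 120.4] yaw 155.8 F [ 0.4  0.1 -0.3] w 85.6
dx -10.05 dy -21.98 dz 1.04 spin 4.8
```

play_rows --pt "0 -10 -22 0.8 4.8" --pt "0 -10 -22 0.8 4.8" --pt "0 -10 -22 0.8 4.8" --pt "0 -10 -22 0.8 4.8" --pt "0 -10 -22 0.8 4.8" --pt "0 -10 -22 0.8 4.8" --pt "0 -10 -22 0.8 4.8" --pt "0 -10 -22 0.8 4.8"

```text
clock: 8.3
eef_pos: [455.3, -256.5, 109.7]
tool_rot: [3.141, -0.001, 2.638]
force: [1.1, -0.6, -0.7]
width: 85.5
gripper_force: 0.0
```

```bash
python3 -c "
from h import *
to(457.5,-258,46,151)
"
```

```text
t 8.3 p [ 455.3 -256.5  109.7] yaw 151.2 F [ 1.1 -0.6 -0.7] w 85.5
dx -0.27 dy -0.03 dz 6.37 spin 0.2
```

play_rows --pt "0 -0.2 0 3.5 0" --pt "0 -0.2 0 6.3 0" --pt "0 -0.2 0 6.3 0" --pt "1 -0.2 0 6.3 0" --pt "1 -0.2 0 6.3 0" --pt "1 -0.2 0 6.3 0" --pt "1 -0.2 0 6.3 0" --pt "1 -0.2 0 6.3 0"

```text
clock: 9.1
eef_pos: [458.3, -258.9, 48.8]
tool_rot: [3.141, 0.003, 2.637]
force: [-0.2, 2.0, 6.4]
width: 49.3
gripper_force: 64.4
```

play_rows --pt "1 0 0 -1 0" --pt "1 0 0 -2 0" --pt "1 0 0 -2 0" --pt "1 0 0 -2 0" --pt "1 0 0 -2 0"

```text
clock: 9.6
eef_pos: [456.9, -259.0, 67.1]
tool_rot: [-3.141, -0.001, 2.637]
force: [0.2, -0.1, -6.6]
width: 49.4
gripper_force: 63.9
```

```bash
python3 -c "
from h import *
to(638.2,72.3,120,83)
im,d=ctrl.get_image('side'); cv2.imwrite('pics/s1.png',cv2.resize(im[200:400,240:480,::-1],None,fx=3,fy=3))
P=cloud('side',d).reshape(-1,3)
for n in ('side','top'):
    if n=='top': P=cloud('top',ctrl.get_image('top')[1]).reshape(-1,3)
    for cx,cy in((443,277),(454,-16)):
        Q=P[(abs(P[:,0]-cx)<65)&(abs(P[:,1]-cy)<65)&(P[:,2]>54)&(P[:,2]<75)]
        c,w,a=cv2.minAreaRect(Q[:,:2].astype(np.float32)); print(np.round(c,1),np.round(w),round(a,1))
"
```

```text
t 9.6 p [ 456.9 -259.    67.1] yaw 151.1 F [ 0.2 -0.1 -6.6] w 49.4
dx 0.16 dy 37.77 dz -5.29 spin 68.1
[425.2 270.1] [60. 54.] 13.4
[452.5 -18.1] [52. 90.] 65.5
[441.4 278.3] [91. 51.] 10.9
[453.6 -14.4] [50. 91.] 65.9
```

View pics/s1.png

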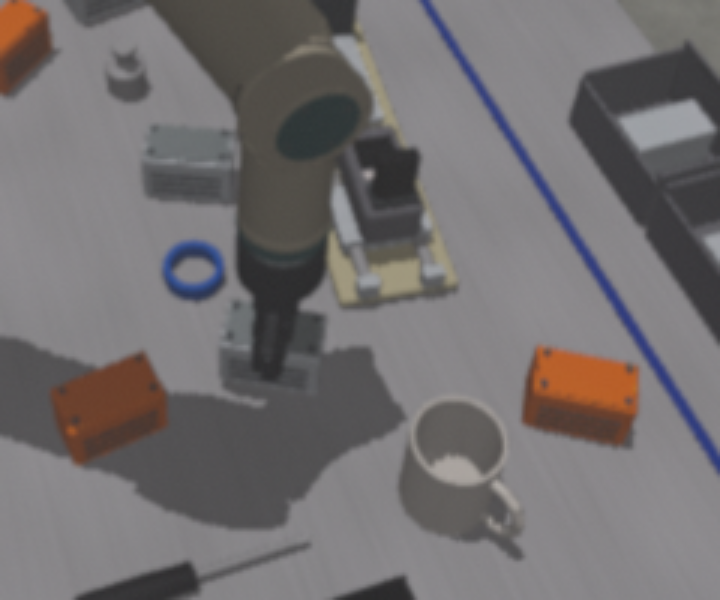

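The third housing weighs 6.6 N, so it is the filled one. The crop shows it held at (272,345), with the middle light housing upright at (190,160). The light ones haven't moved. Next I carry it over the stand.

```bash
python3 -c "
from h import *
to(636.8,60.4,210,83.2)
"
```

```text
t 9.7 p [ 456.9 -258.9   66.9] yaw 151.1 F [ 0.1  0.4 -5.7] w 49.1
dx -0.30 dy 36.64 dz -14.31 spin 67.9
```

play_rows --pt "1 0 0 -5 0" --pt "1 0 0 -10 0" --pt "1 0 3 -14.3 0" --pt "1 -0.3 36.6 -14.3 67.9" --pt "1 -0.3 36.6 -14.3 67.9" --pt "1 -0.3 36.6 -14.3 67.9" --pt "1 -0.3 36.6 -14.3 67.9" --pt "1 -0.3 36.6 -14.3 67.9" --pt "1 -0.3 36.6 -14.3 67.9" --pt "1 -0.3 36.6 -14.3 67.9"

```text
clock: 10.7
eef_pos: [637.3, 64.6, 209.5]
tool_rot: [-3.141, -0.002, 1.584]
force: [0.8, -0.0, -6.0]
width: 49.6
gripper_force: 66.8
```

```bash
python3 -c "
from h import *
to(636.8,60.4,110,83.2)
"
```

```text
t 10.7 p [637.3  64.6 209.5] yaw 90.8 F [ 0.8 -0.  -6. ] w 49.6
dx -0.42 dy -0.06 dz 9.95 spin 7.6
```

play_rows --pt "1 0 0 0 0" --pt "1 0 0 0 0"

```text
clock: 10.9
eef_pos: [636.0, 61.9, 209.1]
tool_rot: [-3.139, 0.0, 1.591]
force: [0.3, -0.5, -6.4]
width: 49.0
gripper_force: 66.6
```

```bash
python3 -c "
from h import *
to(636.8,60.4,110,83.2)
"
```

```text
t 10.9 p [636.   61.9 209.1] yaw 91.2 F [ 0.3 -0.5 -6.4] w 49.0
dx -0.16 dy 0.08 dz 9.91 spin 8.0
```

play_rows --pt "1 -0.1 0.1 3 8" --pt "1 -0.1 0.1 7 8" --pt "1 -0.1 0.1 10.5 8" --pt "1 -0.1 0.1 12.2 8" --pt "1 -0.1 0.1 12.2 8" --pt "1 -0.1 0.1 12.2 8"

```text
clock: 11.5
eef_pos: [637.8, 57.6, 88.4]
tool_rot: [-3.141, 0.001, 1.446]
force: [1.0, -1.0, -5.3]
width: 49.6
gripper_force: 66.5
```

```bash
python3 -c "
from h import *
to(638.2,72.3,80,83.2)
im,d=ctrl.get_image('side'); cv2.imwrite('pics/s2.png',cv2.resize(im[160:320,260:440,::-1],None,fx=4,fy=3.7,interpolation=cv2.INTER_CUBIC))
"
```

```text
t 11.5 p [637.8  57.6  88.4] yaw 82.9 F [ 1.  -1.  -5.3] w 49.6
dx 1.46 dy -0.14 dz 0.84 spin -0.3
```

View pics/s2.png

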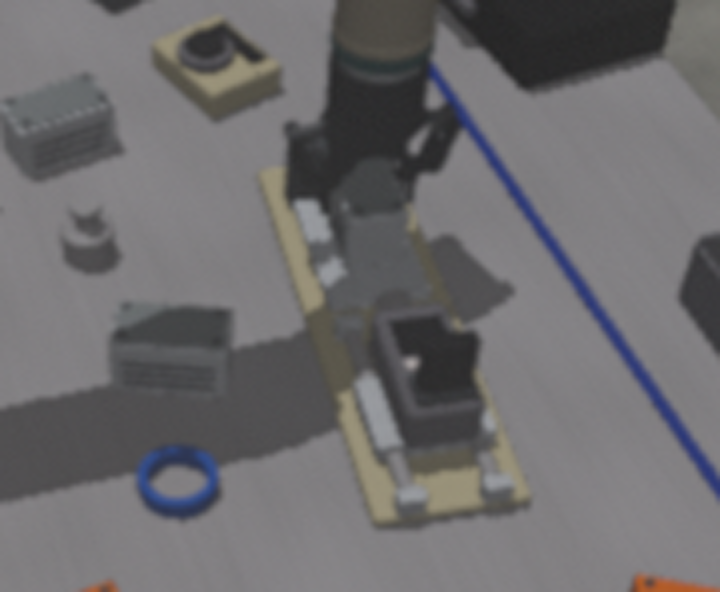

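The crop shows the filled housing at (370,200) in the gripper, over the plate and in line with the rail. The carriage is at (430,380), with clear space between the two. I lower it and creep towards the stop.

play_rows --pt "1 0.5 0 0.7 0" --pt "1 0.8 0 0.7 0" --pt "1 1.0 0 0.7 0" --pt "1 1.2 0 0.7 0" --pt "1 1.2 0 0.7 0"

```text
clock: 12.05
eef_pos: [639.2, 69.1, 81.7]
tool_rot: [-3.141, 0.003, 1.446]
force: [-1.0, -3.9, -3.8]
width: 49.2
gripper_force: 67.1
```

play_rows --pt "1 0.1 0 0 0" --pt "1 0.2 0 0 0" --pt "1 0.2 0 0 0" --pt "1 0.2 0 0 0"

```text
clock: 12.45
eef_pos: [639.1, 69.1, 81.7]
tool_rot: [-3.141, 0.005, 1.446]
force: [-2.0, -7.3, -0.5]
width: 49.2
gripper_force: 67.3
```

play_rows --pt "1 0 0 0.2 0" --pt "1 0 0 0.4 0" --pt "1 0 0 0.6 0" --pt "1 0 0 0.7 0" --pt "1 0 0 0.7 0"

```text
clock: 12.95
eef_pos: [639.6, 69.1, 75.3]
tool_rot: [3.141, 0.005, 1.445]
force: [-1.4, -8.4, 1.3]
width: 48.9
gripper_force: 67.9
```

play_rows --pt "1 0 0 0.15 0" --pt "1 0 0 0.2 0" --pt "0 0 0 0.2 0" --pt "0 0 0 0.2 0" --pt "0 0 0 0.2 0" --pt "0 0 0 0.2 0" --pt "0 0 0 -3 0" --pt "0 0 0 -7 0" --pt "0 0 0 -10 0" --pt "0 0 0 -10 0"

```text
clock: 13.95
eef_pos: [642.9, 73.9, 179.3]
tool_rot: [3.132, -0.003, 1.448]
force: [0.0, -0.5, -1.3]
width: 85.2
gripper_force: 0.0
```

```bash
python3 -c "
from h import *
to(607.5,-163,210,83.2)
"
```

```text
t 13.95 p [642.9  73.9 179.3] yaw 82.9 F [ 0.  -0.5 -1.3] w 85.2
dx -23.95 dy -0.60 dz -3.07 spin -0.3
```

play_rows --pt "0 0 0 -3.5 0" --pt "0 -23.9 -0.3 -3.5 0" --pt "0 -23.9 -0.3 -3.5 0" --pt "0 -23.9 -0.3 -3.5 0" --pt "0 -23.9 -0.3 -3.5 0" --pt "0 -23.9 -0.3 -3.5 0" --pt "0 -23.9 -0.3 -3.5 0" --pt "0 -23.9 -0.3 -3.5 0"

```text
clock: 14.75
eef_pos: [606.7, -164.9, 208.6]
tool_rot: [-3.141, -0.0, 1.445]
force: [-0.8, 1.6, 0.2]
width: 85.7
gripper_force: 0.0
```

```bash
python3 - <<'E'
from h import *
to(607.5,-163,136,83.2)
im,d=ctrl.get_image('side'); cv2.imwrite('pics/s3.png',cv2.resize(im[180:300,300:430,::-1],None,fx=5,fy=5,interpolation=cv2.INTER_CUBIC))
P={'side':cloud('side',d),'top':cloud('top',ctrl.get_image('top')[1])}
for n in P:
    Q=P[n].reshape(-1,3)
    def fit(name,cx,cy,r,z0,z1):
        q=Q[(abs(Q[:,0]-cx)<r)&(abs(Q[:,1]-cy)<r)&(Q[:,2]>z0)&(Q[:,2]<z1)]
        if len(q)>4:
            c,w,a=cv2.minAreaRect(q[:,:2].astype(np.float32)); print(n,name,len(q),q.mean(0).round(1),np.round(c,1),np.round(w),round(a,1))
    fit("lid",637,60,56,81.5,87.5) if n=='side' else fit("lid",637,60,50,82,92)
    fit("handle",608,-163,40,140,158)
E
```

```text
t 14.75 p [ 606.7 -164.9  208.6] yaw 82.8 F [-0.8  1.6  0.2] w 85.7
dx 0.20 dy 0.05 dz 7.26 spin -0.4
side lid 139 [640.7  77.   85.6] [648.6  70.3] [98. 67.] 81.3
side handle 104 [ 606.3 -166.1  149.4] [ 607.2 -163.9] [20. 38.] 86.3
top lid 294 [639.9  70.1  87.4] [640.8  69.3] [83. 51.] 83.8
```

View pics/s3.png

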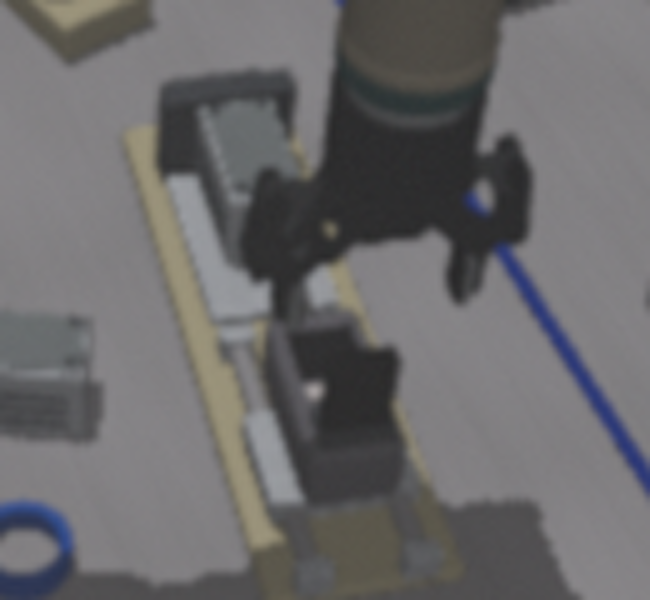

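The crop shows the filled housing upright on the plate with its end against the black stop at about (235,120), and the handle at (365,380). Now I grip the handle.

play_rows --pt "0 0.15 0 4 0" --pt "0 0.15 0 7.2 0" --pt "0 0.15 0 7.2 0" --pt "0.5 0.15 0 7.2 0" --pt "1 0.15 0 7.2 0" --pt "1 0.15 0 7.2 0" --pt "1 0.15 0 7.2 0" --pt "1 0.15 0 7.2 0"

```text
clock: 15.65
eef_pos: [608.0, -162.3, 139.3]
tool_rot: [3.14, 0.0, 1.447]
force: [-2.2, 0.7, 4.6]
width: 39.4
gripper_force: 64.6
```

play_rows --pt "1 0.5 0 0 0" --pt "1 1.5 0 0 0" --pt "1 2.5 0 0 0" --pt "1 3.5 0 0 0" --pt "1 4.3 0 0 0" --pt "1 4.8 0 0 0" --pt "1 5.2 0 0 0" --pt "1 5.5 0 0 0" --pt "1 5.5 0 0 0"

```text
clock: 16.55
eef_pos: [614.4, -111.5, 139.3]
tool_rot: [3.139, 0.004, 1.446]
force: [-1.9, -5.5, 5.1]
width: 39.2
gripper_force: 64.5
```

play_rows --pt "1 0.3 0 0 0" --pt "1 0.6 0 0 0" --pt "1 0.9 0 0 0" --pt "1 1.0 0 0 0" --pt "1 1.0 0 0 0"

```text
clock: 17.05
eef_pos: [615.6, -102.0, 139.3]
tool_rot: [3.139, 0.005, 1.445]
force: [-1.4, -6.1, 5.1]
width: 39.4
gripper_force: 64.6
```

play_rows --pt "1 0.15 0 0 0" --pt "1 0.3 0 0 0" --pt "1 0.3 0 0 0" --pt "1 0.3 0 0 0"

```text
clock: 17.45
eef_pos: [616.0, -99.2, 139.3]
tool_rot: [3.139, 0.005, 1.445]
force: [-1.9, -8.3, 5.2]
width: 39.2
gripper_force: 64.6
```

play_rows --pt "1 0.15 0 0 0" --pt "1 0.3 0 0 0" --pt "1 0.3 0 0 0" --pt "1 0.3 0 0 0"

```text
clock: 17.85
eef_pos: [616.3, -96.9, 139.3]
tool_rot: [3.139, 0.006, 1.445]
force: [-2.1, -7.9, 5.1]
width: 39.3
gripper_force: 64.5
```

play_rows --pt "1 0.15 0 0 0" --pt "1 0.3 0 0 0" --pt "1 0.3 0 0 0" --pt "1 0.3 0 0 0"

```text
clock: 18.25
eef_pos: [616.5, -94.7, 139.3]
tool_rot: [3.139, 0.007, 1.445]
force: [-2.2, -9.3, 5.4]
width: 39.3
gripper_force: 64.5
```

play_rows --pt "1 0.15 0 0 0" --pt "1 0.3 0 0 0" --pt "1 0.3 0 0 0" --pt "1 0.3 0 0 0"

```text
clock: 18.65
eef_pos: [616.8, -92.5, 139.3]
tool_rot: [3.139, 0.007, 1.444]
force: [-2.4, -10.7, 6.1]
width: 39.0
gripper_force: 64.5
```

play_rows --pt "1 0.15 0 0 0" --pt "1 0.3 0 0 0" --pt "1 0.3 0 0 0" --pt "1 0.3 0 0 0"

```text
clock: 19.05
eef_pos: [617.1, -90.3, 139.3]
tool_rot: [3.139, 0.008, 1.444]
force: [-3.2, -12.5, 4.8]
width: 39.1
gripper_force: 64.5
```

play_rows --pt "1 0.15 0 0 0" --pt "1 0.3 0 0 0" --pt "1 0.3 0 0 0" --pt "1 0.3 0 0 0"

```text
clock: 19.45
eef_pos: [617.4, -88.0, 139.3]
tool_rot: [3.139, 0.009, 1.444]
force: [-2.0, -14.7, 6.0]
width: 39.2
gripper_force: 64.5
```

play_rows --pt "1 -0.2 0 0 0" --pt "1 -0.4 0 0 0" --pt "1 -0.4 0 0 0"

```text
clock: 19.75
eef_pos: [617.4, -88.1, 139.3]
tool_rot: [3.139, 0.004, 1.445]
force: [-1.3, -6.5, 5.5]
width: 39.1
gripper_force: 64.6
```

play_rows --pt "1 -0.2 0 0 0" --pt "1 -0.2 0 0 0" --pt "0 -0.2 0 0 0" --pt "0 -0.2 0 0 0" --pt "0 -0.2 0 0 0" --pt "0 -0.2 0 0 0" --pt "0 -0.2 0 -4 0" --pt "0 -0.2 0 -9 0" --pt "0 -0.2 0 -9 0"

```text
clock: 20.65
eef_pos: [621.2, -86.0, 234.0]
tool_rot: [3.129, -0.001, 1.447]
force: [0.8, -1.1, 0.4]
width: 85.6
gripper_force: 0.0
```

```bash
python3 - <<'E'
from h import *
im,d=ctrl.get_image('side'); cv2.imwrite('pics/s4.png',cv2.resize(im[160:300,300:430,::-1],None,fx=4.2,fy=4.2,interpolation=cv2.INTER_CUBIC))
it,dt=ctrl.get_image('top')
P={'side':cloud('side',d),'top':cloud('top',dt)}
I={'side':im,'top':it}
for n in P:
    Q=P[n].reshape(-1,3); C=I[n].reshape(-1,3).mean(1)
    def fit(name,cx,cy,r,z0,z1,k=None):
        m=(abs(Q[:,0]-cx)<r)&(abs(Q[:,1]-cy)<r)&(Q[:,2]>z0)&(Q[:,2]<z1)
        if k: m&=C<k
        q=Q[m]
        if len(q)>4:
            c,w,a=cv2.minAreaRect(q[:,:2].astype(np.float32)); print(n,name,len(q),q.mean(0).round(1),np.round(c,1),np.round(w),round(a,1))
    fit("handle",617,-88,40,140,158)
    fit("button",593,325,45,42,75,70); fit("console",600,328,70,28,40)
    m=(abs(Q[:,0]-600)<60)&(abs(Q[:,1]-325)<60)&(Q[:,2]>42); print(np.unique((Q[m,2]//2)*2,return_counts=True))
    for zz in (42,50,54): fit("z>%d"%zz,600,328,60,zz,75)
v,u=148*0+190,120
cv2.imwrite('pics/con.png',np.hstack([cv2.resize(im[155:200,285:340,::-1],(400,327)),cv2.resize(it[205:255,170:225,::-1],(360,327))]))
to(593,325,150,83.2)
E
```

```text
side handle 93 [616.5 -91.9 149.8] [617.5 -90.7] [20. 39.] 84.0
side button 64 [592.7 320.3  54.2] [596.4 317.4] [41. 41.] 85.2
side console 278 [605.5 319.7  34.9] [605.2 328.5] [ 84. 106.] 17.5
(array([42., 44., 46., 48., 50., 52., 54., 56., 58., 60.]), array([ 5, 15, 25, 17,  5, 11, 11,  9, 14,  8]))
side z>42 120 [591.3 319.1  51.4] [590.8 318.4] [44. 50.] 75.1
side z>50 58 [592.2 322.7  56.4] [596.6 321.7] [33. 40.] 80.6
side z>54 42 [592.5 324.5  57.9] [592.3 323.9] [33. 29.] 72.0
top button 106 [598.7 329.5  55. ] [604.2 331.8] [56. 63.] 16.3
top console 426 [605.3 331.5  35.1] [604.3 332. ] [ 83. 101.] 18.6
(array([42., 44., 46., 48., 50., 52., 54., 56., 58., 60., 62., 64., 66.]), array([27, 32, 29, 20, 18, 16, 15, 24, 16, 13,  6,  2,  1]))
top z>42 219 [596.7 327.9  51.2] [604.4 328.6] [72. 90.] 17.5
top z>50 111 [592.8 327.2  56.5] [592.8 327.4] [46. 42.] 64.6
top z>54 77 [593.4 327.2  58.5] [591.6 325.7] [38. 41.] 62.0
t 20.75 p [617.6 -85.9 228.7] yaw 82.9 F [ 0.5 -0.1 -0.8] w 85.3
dx 40.48 dy -7.50 dz 7.87 spin -0.3
```

View pics/s4.png

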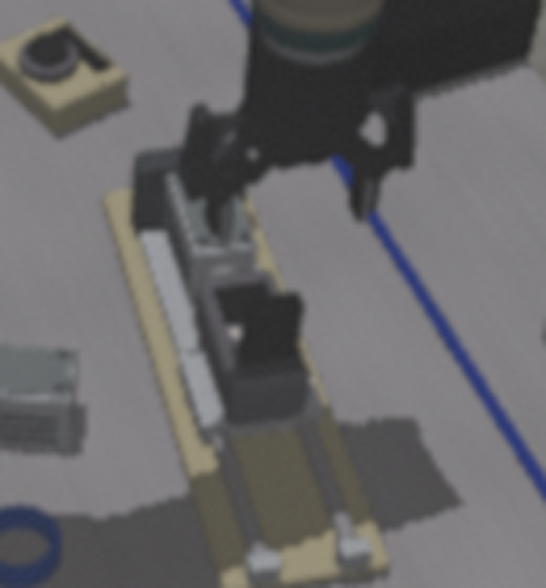

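View pics/con.png

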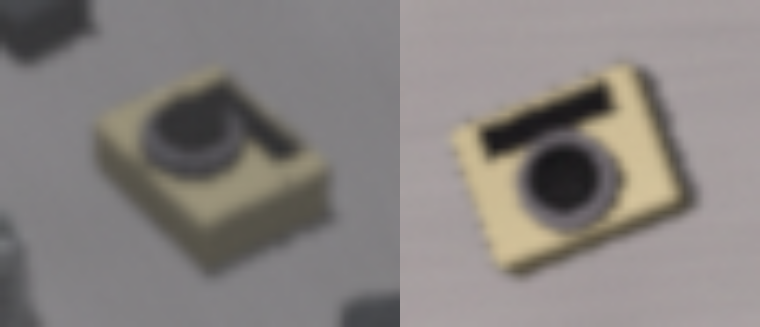

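The left crop shows the spindle bearing on the housing at about (240,265), with the housing upright at the stop. The right crop shows the round black button at about (565,180). I move over the console with the fingers shut and check the seating before pressing.

play_rows --pt "0.5 40.5 -7.5 0 0" --pt "1 40.5 -7.5 0 0" --pt "1 40.5 -7.5 0 0" --pt "1 40.5 -7.5 0 0" --pt "1 40.5 -7.5 0 0" --pt "1 40.5 -7.5 0 0" --pt "1 40.5 -7.5 0 0" --pt "1 40.5 -7.5 5 0" --pt "1 40.5 -7.5 9 0" --pt "1 40.5 -7.5 9 0"

```text
clock: 21.75
eef_pos: [586.8, 326.9, 130.5]
tool_rot: [-3.131, 0.005, 1.453]
force: [-1.2, -1.2, -0.8]
width: -0.2
gripper_force: 0.0
```

```bash
python3 - <<'E'
from h import *
to(592.7,326,85,83.2)
im,d=ctrl.get_image('side'); it,dt=ctrl.get_image('top')
cv2.imwrite('pics/s5.png',np.hstack([cv2.resize(im[185:285,310:400,::-1],(396,440),interpolation=cv2.INTER_CUBIC),cv2.resize(it[185:245,235:345,::-1],(396,440),interpolation=cv2.INTER_CUBIC)]))
for n,D in(('side',d),('top',dt)):
    Q=cloud(n,D).reshape(-1,3); u=np.array([.1184,.993]); v=np.array([.993,-.1184])
    s=Q[:,:2]@u; t=Q[:,:2]@v-(640*.993-71*.1184)
    for nm,zl,zh,tl in(('lid',80,94,24),('handle',140,160,25)):
        m=(abs(t)<tl)&(s>-100)&(s<225)&(Q[:,2]>zl)&(Q[:,2]<zh)
        h,e=np.histogram(s[m],bins=np.arange(-100,226,5)); print(n,nm,[(int(a),int(b)) for a,b in zip(e,h) if b],Q[m,2].mean().round(1))
E
```

```text
t 21.75 p [586.8 326.9 130.5] yaw 83.2 F [-1.2 -1.2 -0.8] w -0.2
dx -0.02 dy 0.59 dz 4.55 spin 0.0
side lid [(-40, 4), (-35, 45), (-30, 25), (-25, 4), (-10, 1), (0, 2), (5, 2), (10, 3), (15, 3), (20, 7), (25, 3), (30, 7), (35, 4), (40, 5), (45, 9), (50, 13), (55, 12), (60, 16), (65, 18), (70, 7), (95, 2), (100, 31), (105, 16), (110, 19), (115, 18), (120, 17), (125, 17), (130, 15), (135, 17), (140, 16), (145, 16), (150, 19), (155, 14), (160, 12), (165, 22), (170, 16), (175, 12), (180, 19), (185, 14), (190, 21), (195, 15), (200, 16), (205, 14), (210, 3)] 88.6
side handle [(-30, 2), (-25, 44), (-20, 21), (-15, 19), (-10, 8)] 150.0
top lid [(-35, 11), (-30, 15), (-20, 1), (-15, 2), (-5, 2), (0, 17), (5, 17), (10, 16), (15, 15), (20, 13), (25, 14), (30, 10), (35, 19), (40, 13), (45, 18), (50, 15), (55, 12), (60, 15), (65, 17), (70, 19), (75, 7), (100, 11), (105, 17), (110, 22), (115, 21), (120, 22), (125, 21), (130, 16), (135, 21), (140, 21), (145, 23), (150, 16), (155, 23), (160, 19), (165, 22), (170, 21), (175, 18), (180, 19), (185, 20), (190, 19), (195, 21), (200, 19), (205, 18), (210, 9)] 88.8
top handle [(-20, 25), (-15, 17), (-10, 22)] 151.3
```

View pics/s5.png

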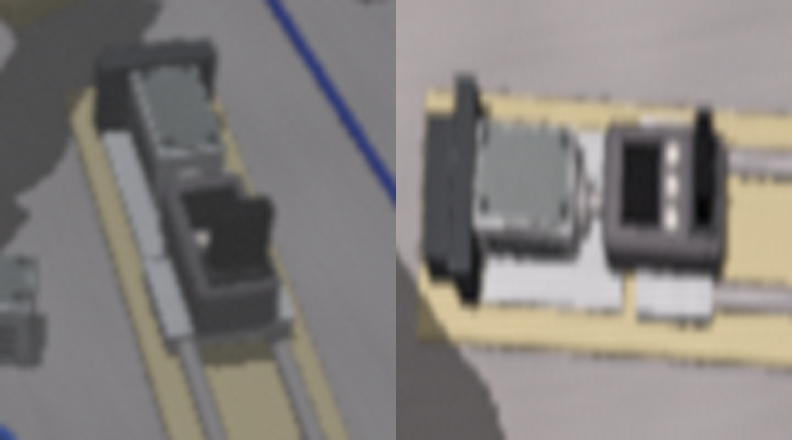

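The picture shows the housing end flush with the stop (left (165,75), right (480,190)). The spindle disc bears on the other end at (590,200), pressed in by about 9 mm from the measurement. Now I press the button.

play_rows --pt "1 0 0.2 2 0" --pt "1 0 0.2 3 0" --pt "1 0 0.2 3 0"

```text
clock: 22.15
eef_pos: [594.7, 322.5, 107.1]
tool_rot: [-3.141, 0.002, 1.445]
force: [-1.4, -0.3, -0.5]
width: -0.1
gripper_force: 0.0
```

```bash
python3 -c "
from h import *
to(592.7,326,78,83.2)
"
```

```text
t 22.15 p [594.7 322.5 107.1] yaw 82.8 F [-1.4 -0.3 -0.5] w -0.1
dx 0.32 dy -0.24 dz 2.91 spin -0.4
```

play_rows --pt "1 0.3 -0.2 1 0" --pt "1 0.3 -0.2 2 0" --pt "1 0.3 -0.2 2.5 0" --pt "1 0.3 -0.2 3 0" --pt "1 0.3 -0.2 3 0"

```text
clock: 22.65
eef_pos: [592.3, 328.1, 76.9]
tool_rot: [-3.141, 0.001, 1.447]
force: [-1.7, -0.5, 2.9]
width: -0.3
gripper_force: 1.7
```

play_rows --pt "1 0 0 0.3 0" --pt "1 0 0 0.6 0" --pt "1 0 0 0.8 0" --pt "1 0 0 0.8 0"

```text
clock: 23.05
eef_pos: [592.7, 328.3, 75.5]
tool_rot: [3.141, -0.0, 1.447]
force: [-11.6, -6.9, 38.4]
width: -0.4
gripper_force: 18.8
```

play_rows --pt "1 0 0 -1 0" --pt "1 0 0 -5 0" --pt "1 0 0 -9 0" --pt "1 0 0 -9 0" --pt "1 0 0 -9 0"

```text
clock: 23.55
eef_pos: [593.6, 328.4, 160.6]
tool_rot: [3.139, -0.002, 1.447]
force: [0.1, 0.3, 0.2]
width: 0.4
gripper_force: 0.0
```

```bash
python3 -c "
from h import *
print(ctrl.read_state()['force'],ctrl.read_state()['eef_pos'])
print(ctrl.finish_job())
"
```

```text
[0.066347   0.28043764 0.18919132] [593.58078875 328.35612981 160.58403537]
the job is handed in; nothing more can be done
None
```

I handed the job in at about 23.6 s: the filled housing (the one that started at about x 457, y −258) is upright on the weigh plate against the back stop, the spindle bears on it at roughly 6 N, the two light ones stand on the bench, and record was pressed last, to its end stop at 38 N (limit 40 N if that counts as arm contact).

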